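# Secure a carving panel in the sloped easel

## Robot

A 6-joint arm with a two-finger parallel gripper is mounted at the origin on the work surface. World frame = base frame: x ahead of the robot, y to its left, z up, the work surface at z = 0. Lengths are in m, angles in rad, forces in N, time in s.
With the tool pointing down it reaches from about 0.2 to 0.875 m from the base axis. Payload 3.4 kg.
Tool frame: the origin (TCP) lies between the finger pads; the fingertips stand 25 mm ahead of it and the grasp point (between the pads) lies 6 mm ahead of it (r.nose_length is the z of the fingertips in the tool frame, in m); z points along the fingers, x is the direction in which the jaws open and shut, and the axes are right-handed (so a half turn about z gives the same grasp; the last joint's range is limited). The gripper opens to 94 mm and grips with 3 to 60 N. Pads are 16 mm wide; open, the fingers measure 119 mm over their backs; the gripper's body (75 mm by 177 mm) begins 78 mm behind the grasp point.
Start: joints at [0.993, 0.276, 1.505, -0, 1.361, -0.121], TCP at [0.254, 0.516, 0.23] pointing down, gripper open.
Joint ranges: [-2.89, 2.89], [-0.75, 2.08], [0.22, 2.7], [-1.18, 4.32], [0.11, 2.71], [-2.7, 2.7]. Speed limits (rad/s): [2.57, 2.57, 3.14, 3.14, 3.14, 3.14].

## Interface

Orientations are given as a unit quaternion [w, x, y, z].
In Python, from plant import r, gripper_to, inverse_kinematics, vision, models, telemetry gives the robot as it stands. Calls block until the motion is done:
- r.move_to(position, orientation): joint-space move of the TCP to a pose.
- r.move_l(position, rot=None, vel=0.15, guard=None): straight line of the TCP; rot=None keeps the orientation; vel is the mean speed in m/s. With guard (N) it stops when the force on the tool has changed by that much, and returns True; else False.
- r.movej(angles): joint-space move.
- gripper_to(opening, f_grip=None): finger opening in m; f_grip is the grip in N (None keeps the last); returns when the fingers have stopped.
- r.hold(seconds).
- inverse_kinematics(position, orientation): joint angles nearest the present ones, or None.
- vision.snapshot(name): name is "scene" or "side" or "wrist"; returns the picture (420x560x3 uint8, red, green, blue); there is no depth.
- vision.get_calibration(name): a dict with "fx", "fy", "cx", "cy" (pixels), "position" and "orientation" of the camera in the world. Camera axes: x right, y down, z forward; pixel columns grow to the right and rows downward; lengths in m; the calibration is good to about 2 mm. The wrist camera is an equidistant fisheye: a pixel r from the principal point sees the ray r / f radians off the axis. A picture is of the moment at which its call begins: read the wrist's pose just before it. get_calibration takes no time and is no camera call; for the wrist camera it gives the pose at the moment of the call.
A pose or a line that the arm cannot do raises r.PlanningError and nothing moves.
- r.sign_off(): hands the job in, once; it reports no verdict.
Trained networks look in the newest picture that a camera, given by its name, has taken for a name from the list of things; names that differ only in an ending like _2 or _b are one class to them, and where a whole thing is asked for, a point or a joint stands for the part that bears it (a point fixed in the world has none). Each returns a list of dicts, best first, with "score" (0 to 1); they miss things now and then, are a little off and sometimes report something else, mostly with a low value. They report only what shows in the picture. A call takes as long as a camera call. They do not tell look-alikes from the thing itself.
- models.boxes_of(thing, camera): "at" ([x, y, z] in m, in world coordinates, good to about 4 mm: the middle of the surface that is visible of it).
- models.regions_of(thing, camera): "pixels" (420x560 bool, what is visible of it).
- models.mark_of(thing, camera): "at" ([x, y, z] in m, in world coordinates, good to about 4 mm: a listed point, or the origin of a listed thing).
Readings, each from a call of its own:
- telemetry.current_t(): time.
- telemetry.current_joints(): joint angles.
- telemetry.current_dq(): joint speeds.
- telemetry.current_joint_efforts(): joint torques, N m.
- telemetry.current_ee_pos(): TCP position.
- telemetry.current_tool_rot(): TCP orientation.
- telemetry.current_wrist_force(): force on the tool from outside, world axes, zero at the start.
- telemetry.current_torque(): the same for the moment, N m.
- telemetry.current_opening(): finger opening in m.
Only numpy, scipy, OpenCV 4.12 (cv2) and the standard library are available. Lean on these libraries where they do the work, as an engineer would, in place of code of your own. Each camera call takes 0.05 s, during which the arm holds its last target. There are 200 camera calls.

## Task

Get the panel ready for carving: lay the plain dark backing board flat in the pocket of the sloped easel, then lay the light panel squarely on top of it with its paper pattern facing up, and turn both red turnbuttons fully home over the panel's ends so that it is held. Leave the mallet, jar, gouge and spare rail where they are.

Things in the scene. Friction and masses are not known exactly. Their poses are not given: they have to be found in the camera images.
- cradle: The sloped board of the fixed wooden carving easel, 155 x 250 mm, tipped 28 degrees to face the robot. Origin: centre of the pocket's floor, 100 mm above the table. Axes: x up the slope, y along the pocket's length (to the robot's left when the easel stands square), z out of the board at right angles to its face.
- pocket_mouth (a point): Centre of the pocket's mouth, 35 mm out (cradle z) from its floor; axes as the cradle's. Pocket 58 mm (x) by 146 mm (y), walls 10 mm thick, 24 mm high, topped by lips that flare about 3 mm a side up to 35 mm. The long walls are missing over the middle 60 mm (|y| under 30 mm) as notches for fingers; nothing stands above the floor outside the notches.
- backer: Backing board, plain dark wood, 52 x 140 x 16 mm, loose, lying flat on the table left or right of the easel (may have changed sides with the panel). Origin: centre of its underside; x across its 52 mm width, y along its length, z up. Either way round is fine.
- panel: Carving panel, light wood, 52 x 140 x 20 mm, with a white paper bearing three black scrolls on its top; loose, lying pattern up on the table on the other side. Origin: centre of its underside; x across its 52 mm width, y along its length, z up. Either way round is fine.
- turn_left (a joint): Left turnbutton's angle: 0 = fully home, against its stop, lying across the left (+y) end of the pocket; grows as its free end swings up the slope, then outward, to 2.3 rad at the far stop. Clear of the pocket above 1.3. Stays where it is left (light friction).
- turn_right (a joint): Right turnbutton's angle, mirror image of the left one: 0 = fully home across the right (-y) end, grows as its free end swings up the slope, then outward, to 2.3 rad.
- turn_left_pivot (a point): Pivot of the left turnbutton on the bar's underside, at x 0, y +95, z +39 mm in the cradle's frame (3 mm above the top of the stacked boards); its axis is the cradle's z. The red bar is 76 mm long, 18 mm wide, 9 mm thick and reaches 64 mm from the pivot. The point's axes turn with the bar.
- turn_right_pivot (a point): Pivot of the right turnbutton, same make, at x 0, y -95, z +39 mm in the cradle's frame.
- turn_left_knob (a point): Middle of the left turnbutton's light wooden grip peg, 16 mm diameter, 28 mm tall, standing on the bar 50 mm from the pivot, parallel to the cradle's z. The point is 14 mm above the bar's top face. The peg can turn within a grasp if the fingers keep their own orientation.
- turn_right_knob (a point): Middle of the right turnbutton's grip peg, same make.
- mallet: Bystander: wooden mallet lying flat, head 60 x 110 x 65 mm tall, handle 190 mm long along its +x. Origin: under the head's centre.
- oil_jar: Bystander: amber glass jar, 72 mm diameter, 110 mm tall, upright. Origin: centre of its underside.
- gouge: Bystander: gouge with a wooden handle, 200 mm long, lying on the table in front of the easel. Its x axis runs along it.
- rail_blank: Bystander: light wooden rail, 50 x 190 x 40 mm, lying beyond the easel. Origin: centre of its underside.
Not all that is in view belongs to the job. Of the things that look like the backer, take the one that is farthest to the robot's right at the start.

How it is judged:
On the way, in this order (a step that is already met when the one before it is completed fails the run):
1. the backing board lies flat in the pocket, let go (x of backer in the frame of cradle between -0.006 and 0.006 m and y of backer in the frame of cradle between -0.006 and 0.006 m and z of backer in the frame of cradle between -0.003 and 0.003 m and angle between the z axis of backer and the z axis of cradle, either way round below 0.06 rad and angle between the y axis of backer and the y axis of cradle, either way round below 0.12 rad and contact force between the fingers and backer below 0.3 N), for 0.2 s.
2. the panel lies flat on the backing board in the pocket, let go (all of step 1 and x of panel in the frame of cradle between -0.006 and 0.006 m and y of panel in the frame of cradle between -0.006 and 0.006 m and z of panel in the frame of cradle between 0.013 and 0.019 m and angle between the z axis of panel and the z axis of cradle, either way round below 0.06 rad and angle between the y axis of panel and the y axis of cradle, either way round below 0.12 rad and contact force between the fingers and panel below 0.3 N), for 0.2 s.
At the end, for the whole second after the job is handed in: The backing board lies in the pocket (within 6 mm of its centre, 3 mm in height, 0.06 rad of flat, 0.12 rad of square), the panel lies pattern up on it to the same tolerances, both at rest and let go, and both turnbuttons are within 0.2 rad of fully home (all of step 2 and value of joint each of turn_left, turn_right below 0.2 rad and linear speed of each of panel, backer below 0.01 m/s); the robot touches nothing.
It fails at once if the mallet is moved more than 30 mm or knocked over (distance of mallet from where it was at the start of the episode above 0.03 m or angle between mallet's own z axis and vertical above 0.5 rad).
It fails at once if the oil jar is moved more than 30 mm or knocked over (distance of oil_jar from where it was at the start of the episode above 0.03 m or angle between oil_jar's own z axis and vertical above 0.5 rad).
It fails at once if the gouge is moved more than 30 mm (distance of gouge from where it was at the start of the episode above 0.03 m).
It fails at once if the rail blank is moved more than 30 mm or knocked over (distance of rail_blank from where it was at the start of the episode above 0.03 m or angle between rail_blank's own z axis and vertical above 0.5 rad).
It also fails if it takes over 72 s, if anything falls off the work surface, if the arm or the gripper's body presses on something with over 40 N, if the wrist force passes 120 N, or if a joint passes its speed limit or range.

## Working session

There is one attempt and no reset: what is moved stays moved. The work goes in short steps, each a Python script; the robot and the scene stay as the last script left them, time stands still between calls to the robot, and variables do not carry over. Pictures are saved under pics/ and viewed, about 8 in all and at most 12, crops included, and the job is handed in when it is done.

```bash
ls; mkdir -p pics; python3 - <<'E'
from plant import r, vision, models, telemetry
import cv2, numpy as np
ims=[]
for c in ("scene","side"):
    im=vision.snapshot(c); ims.append(im[:,:,::-1]); cv2.imwrite(f"pics/{c}0.png",im[:,:,::-1])
    k=vision.get_calibration(c); print(c,{a:np.round(b,3) for a,b in k.items()})
    for t in ("backer","panel","cradle","mallet","oil_jar","gouge","rail_blank"):
        print(t,[(round(d["score"],2),np.round(d["at"],3).tolist()) for d in models.mark_of(t,c)][:5])
    for t in ("pocket_mouth","turn_left_pivot","turn_right_pivot","turn_left_knob","turn_right_knob"):
        print(t,[(round(d["score"],2),np.round(d["at"],3).tolist()) for d in models.mark_of(t,c)][:3])
print(telemetry.current_t())
E
```

```text
pics
scene {'fx': np.float64(385.39), 'fy': np.float64(385.39), 'cx': np.float64(290.279), 'cy': np.float64(204.713), 'position': array([1.072, 0.342, 0.806]), 'orientation': array([-0.172,  0.449,  0.819, -0.313])}
backer [(0.91, [0.46, -0.349, -0.004]), (0.77, [0.294, -0.263, 0.002]), (0.76, [0.814, -0.187, 0.001])]
panel [(0.88, [0.484, 0.31, 0.002])]
cradle [(0.64, [0.571, 0.044, 0.099])]
mallet [(0.66, [0.686, -0.338, -0.001]), (0.66, [0.668, 0.34, -0.002])]
oil_jar [(0.86, [0.667, 0.344, -0.001])]
gouge [(0.81, [0.37, -0.061, 0.001]), (0.75, [0.46, -0.346, -0.0])]
rail_blank [(0.64, [0.774, 0.072, 0.003]), (0.57, [0.367, -0.061, -0.003])]
pocket_mouth [(0.64, [0.556, 0.04, 0.132])]
turn_left_pivot [(0.74, [0.533, 0.134, 0.132]), (0.43, [0.558, 0.044, 0.132])]
turn_right_pivot [(0.55, [0.575, -0.044, 0.131])]
turn_left_knob [(0.72, [0.554, 0.162, 0.172])]
turn_right_knob [(0.59, [0.611, -0.052, 0.177])]
side {'fx': np.float64(406.748), 'fy': np.float64(406.748), 'cx': np.float64(274.118), 'cy': np.float64(204.294), 'position': array([ 0.301, -0.77 ,  0.604]), 'orientation': arra
[... 194 characters left out ...]
.57, 0.046, 0.1]), (0.5, [0.576, -0.048, 0.135]), (0.29, [0.553, 0.163, 0.18])]
mallet [(0.95, [0.686, -0.341, -0.005])]
oil_jar [(0.63, [0.669, 0.345, -0.001])]
gouge [(0.8, [0.365, -0.057, -0.001])]
rail_blank [(0.66, [0.769, 0.073, 0.001]), (0.42, [0.67, 0.345, -0.001])]
pocket_mouth [(0.8, [0.553, 0.048, 0.13]), (0.31, [0.67, 0.345, -0.003]), (0.31, [0.365, -0.056, 0.001])]
turn_left_pivot [(0.65, [0.527, 0.135, 0.134]), (0.6, [0.364, -0.057, -0.0])]
turn_right_pivot [(0.72, [0.571, 0.047, 0.101]), (0.59, [0.58, -0.047, 0.137])]
turn_left_knob [(0.57, [0.551, 0.162, 0.175])]
turn_right_knob [(0.64, [0.671, 0.344, -0.001]), (0.6, [0.613, -0.057, 0.174]), (0.6, [0.464, -0.348, 0.002])]
1.3
```

View pics/scene0.png

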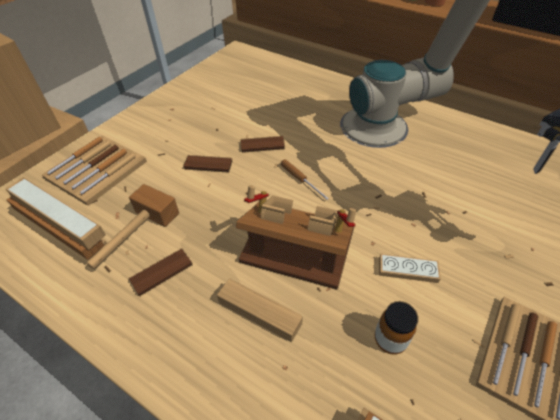

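View pics/side0.png

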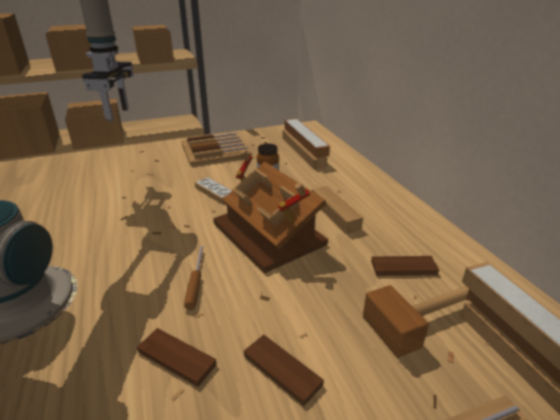

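Three dark boards look like the backer: scene pixels (208,163) at y=-0.349, (262,143) at y=-0.263 and (160,271) at y=-0.187. The one at (208,163), side pixel (283,367), is farthest right, so it fits. The panel with its scrolls is at (409,267), and both turnbuttons are open at about 2 rad. Next I'll fit outlines for yaw and confirm the choice in a crop.

```bash
cat > h.py <<'E'
import numpy as np, cv2
from scipy.spatial.transform import Rotation as R
from scipy.optimize import minimize, least_squares
from plant import r, gripper_to, inverse_kinematics, vision, models, telemetry
def Q(M): return np.roll(R.from_matrix(M).as_quat(),1)
def M(q): return R.from_quat(np.roll(q,-1)).as_matrix()
def proj(P,k,fish):
    c=(np.asarray(P)-k["position"])@M(k["orientation"])
    if fish:
        n=np.hypot(c[:,0],c[:,1])+1e-12; s=np.arctan2(n,c[:,2])/n; c=np.c_[c[:,:2]*s[:,None],np.ones(len(c))]
    return np.c_[k["fx"]*c[:,0]/c[:,2]+k["cx"],k["fy"]*c[:,1]/c[:,2]+k["cy"]]
def fit(views,hgt,x0):
    """views: list of (mask,calib,fish); box 52x140xhgt on the table -> x,y,yaw, IoU"""
    t=np.linspace(-1,1,9); B=[]
    for a in (-1,1):
        for z in (0,hgt):
            B+=[(a*.026,.07*s,z) for s in t]
    B=np.array(B)
    def cost(p):
        W=B@R.from_euler('z',p[2]).as_matrix().T+[p[0],p[1],0]; e=0
        for m,k,f in views:
            q=cv2.convexHull(np.round(proj(W,k,f)*16).astype(np.int32))
            im=np.zeros(m.shape,np.uint8); cv2.fillConvexPoly(im,q,1,shift=4)
            e+=1-(m&(im>0)).sum()/(m|(im>0)).sum()
        return e/len(views)
    best=min((minimize(cost,[x0[0],x0[1],y],method="Nelder-Mead",options=dict(initial_simplex=[[x0[0],x0[1],y],[x0[0]+.01,x0[1],y],[x0[0],x0[1]+.01,y],[x0[0],x0[1],y+.2]],maxiter=150)) for y in np.arange(0,3.1,.4)),key=lambda s:s.fun)
    p=best.x; p[2]=(p[2]+np.pi/2)%np.pi-np.pi/2
    return p,1-best.fun
def mask_near(thing,cam,x0,k,fish=False):
    uv=proj([[x0[0],x0[1],.016]],k,fish)[0]
    L=[d["pixels"] for d in models.regions_of(thing,cam)]
    L=[m for m in L if m.any() and np.linalg.norm(np.argwhere(m).mean(0)[::-1]-uv)<45]
    return L[0] if L else None
LOC=dict(cradle=(0,0,0),pocket_mouth=(0,0,.035),turn_left_pivot=(0,.095,.039),turn_right_pivot=(0,-.095,.039))
def CR(yaw): return R.from_euler('z',yaw).as_matrix()@R.from_euler('y',-28,degrees=True).as_matrix()
def cradle_fit(obs):
    f=lambda p: np.concatenate([(CR(p[2])@np.array(LOC[n])+[p[0],p[1],.1]-a) for n,a in obs])
    s=least_squares(f,[.57,.045,.26],loss="soft_l1",f_scale=.004); return s.x,s.fun.reshape(-1,3)
E
python3 - <<'E'
from h import *
ks={c:vision.get_calibration(c) for c in("scene","side")}
for c in ks: vision.snapshot(c)
for t,hh,x0 in (("backer",.016,(.46,-.349)),("panel",.02,(.487,.309))):
    v=[]
    for c in ks:
        m=mask_near(t,c,x0,ks[c]); 
        if m is not None: v.append((m,ks[c],False)); print(t,c,m.sum(),fit(v[-1:],hh,x0))
    if len(v)>1: print(t,fit(v,hh,x0))
obs=[("cradle",[.571,.044,.099]),("cradle",[.57,.046,.1]),("pocket_mouth",[.556,.04,.132]),("pocket_mouth",[.553,.048,.13]),("turn_left_pivot",[.533,.134,.132]),("turn_left_pivot",[.527,.135,.134]),("turn_right_pivot",[.575,-.044,.131]),("turn_right_pivot",[.58,-.047,.137])]
p,res=cradle_fit(obs); print(p); print(np.round(res,4).tolist())
a=cv2.imread("pics/scene0.png")[115:305,110:300]; b=cv2.imread("pics/side0.png")[240:420,120:450]
cv2.imwrite("pics/crop.png",np.hstack([cv2.resize(a,(400,400)),cv2.resize(b,(400,218)) if 0 else cv2.copyMakeBorder(cv2.resize(b,(400,218)),0,182,0,0,0)]))
print(telemetry.current_t())
E
```

```text
backer scene 685 (array([ 0.45835307, -0.34721796,  0.44972484]), np.float64(0.8907672301690507))
backer side 2583 (array([ 0.46105033, -0.34727279,  0.46299917]), np.float64(0.9545286506469501))
backer (array([ 0.46138189, -0.34780523,  0.48386837]), np.float64(0.9159428663866818))
panel scene 1289 (array([0.48760808, 0.30832632, 0.39301363]), np.float64(0.8901933701657458))
panel side 445 (array([0.4801719 , 0.32952335, 0.31036268]), np.float64(0.714975845410628))
panel (array([0.48783031, 0.30949836, 0.35388784]), np.float64(0.7854333138923537))
[0.57083026 0.04768769 0.25655587]
[[-0.0002, 0.0037, 0.001], [0.0008, 0.0017, 0.0], [-0.0011, 0.0035, -0.0011], [0.0019, -0.0045, 0.0009], [-0.004, 0.0009, 0.0024], [0.002, -0.0001, 0.0004], [0.0022, -0.0048, 0.0034], [-0.0028, -0.0018, -0.0026]]
1.6
```

View pics/crop.png

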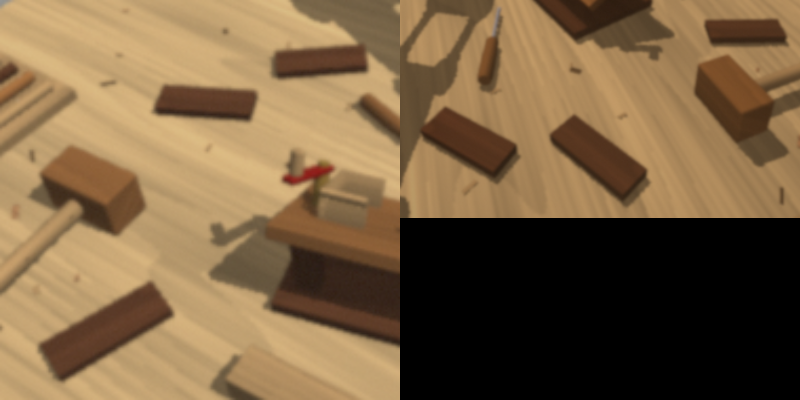

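The crop confirms it: the board at crop (598,157), side pixel (283,367), is the farthest right of the three. I'll go past the panel and the easel to the backer, taking one wrist look at each.

```bash
cat >> h.py <<'E'
D=np.diag([1.,-1,-1])
def down(yaw,flip=False): return R.from_euler('z',yaw+(np.pi if flip else 0)).as_matrix()@D
def orient(pos,base):
    """pick of the two half-turn equal orientations the one with the smaller last joint"""
    c=[]
    for s in (np.eye(3),np.diag([-1.,-1,1])):
        j=inverse_kinematics(np.asarray(pos),Q(base@s))
        if j is not None: c.append((abs(j[5]),base@s,j))
    c=min(c,key=lambda a:a[0]); return Q(c[1])
def look(name):
    k=vision.get_calibration("wrist"); im=vision.snapshot("wrist"); cv2.imwrite(f"pics/{name}.png",im[:,:,::-1]); return k
E
python3 - <<'E'
from h import *
np.set_printoptions(precision=4,suppress=True)
def board(t,hh,x0,yaw):
    p=[x0[0],x0[1],.24]; r.move_to(p,orient(p,down(yaw))); k=look("w_"+t)
    print("cam",k["position"],telemetry.current_ee_pos(),k["fx"])
    m=mask_near(t,"wrist",x0,k,True)
    print(t,fit([(m,k,True)],hh,x0) if m is not None else "no mask",[d["at"] for d in models.mark_of(t,"wrist")])
board("panel",.02,(.4876,.3085),.39)
P=np.array([.5708,.0477,.1]); C=CR(.2566); p=P+C@[0,0,.30]
r.move_to(p,orient(p,C@D)); k=look("w_cr"); obs=[]
for n in LOC:
    for d in models.mark_of(n,"wrist")[:3]:
        e=np.linalg.norm(d["at"]-(P+C@LOC[n])); print(n,round(d["score"],2),np.array(d["at"]),round(e,4))
        if e<.015: obs.append((n,np.array(d["at"])))
print(cradle_fit(obs)[0])
board("backer",.016,(.461,-.3475),.463)
print(telemetry.current_t(),telemetry.current_joints())
a=[cv2.resize(cv2.imread(f"pics/w_{n}.png"),(400,300)) for n in("panel","cr","backer")]
cv2.imwrite("pics/w3.png",np.vstack([np.hstack(a[:2]),np.hstack([a[2],a[2]*0])]))
E
```

```text
cam [0.4618 0.3702 0.394 ] [0.4867 0.3096 0.24  ] 325.19226210127806
panel (array([0.4888, 0.3115, 0.4109]), np.float64(0.9747332959011791)) [[0.4875, 0.3092, 0.0012]]
cradle 0.87 [0.5703 0.0457 0.0978] 0.003
pocket_mouth 0.7 [0.5507 0.0443 0.1275] 0.0055
turn_left_pivot 0.6 [0.5248 0.1346 0.136 ] 0.0045
turn_right_pivot 0.61 [ 0.571  -0.052   0.1371] 0.0075
[0.5669 0.0463 0.2413]
cam [ 0.4315 -0.2875  0.3948] [ 0.4612 -0.3464  0.2411] 325.19226210127806
backer (array([ 0.4608, -0.3461,  0.4755]), np.float64(0.959092671578131)) [[0.8164, -0.1849, 0.0014], [0.4602, -0.3503, 0.0008], [0.293, -0.2625, 0.0001]]
6.0 [-0.7651  0.272   1.4838  0.0004  1.384  -1.2293]
```

View pics/w3.png

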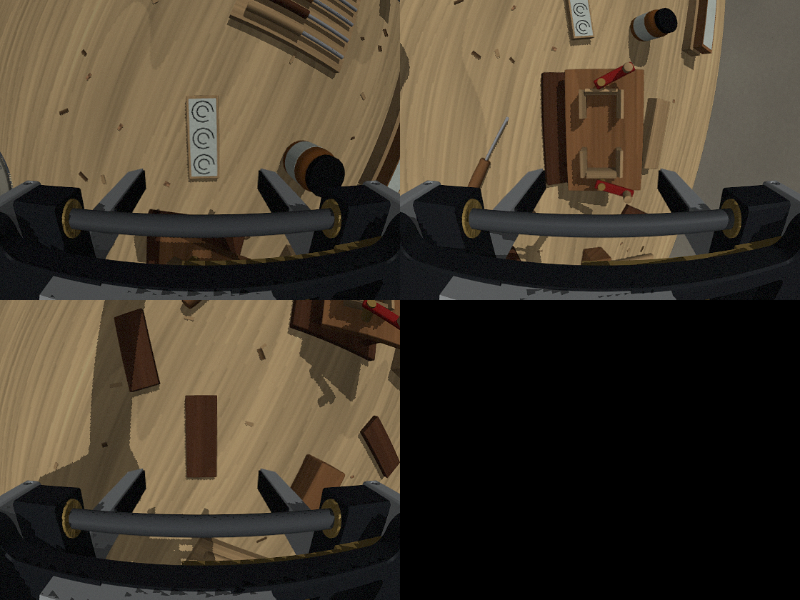

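The wrist view has the backer centred between the fingers at (200,437), clear of the other things. I'll grasp it, then overlay the cradle estimate on the stored wrist picture to check it.

```bash
python3 - <<'E'
from h import *
x,y,yw=.4608,-.3467,.472
q=orient([x,y,.24],down(yw))
r.move_to([x,y,.12],q); r.move_l([x,y,.0275],vel=.12,guard=15)
print(gripper_to(.03,f_grip=30),telemetry.current_opening(),telemetry.current_ee_pos())
r.move_l([x,y,.25],vel=.25); print(telemetry.current_opening(),telemetry.current_t())
# overlay (wrist pose of the earlier cradle look recomputed from commanded pose)
P=np.array([.5708,.0477,.1]); C=CR(.2566); 
E
python3 - <<'E'
from h import *
# camera offset in tool frame from the present calibration
k=vision.get_calibration("wrist"); Tm=M(telemetry.current_tool_rot()); tp=np.array(telemetry.current_ee_pos())
off=Tm.T@(k["position"]-tp); Rc=Tm.T@M(k["orientation"])
P=np.array([.5708,.0477,.1]); C=CR(.2566); p=P+C@[0,0,.30]
im=cv2.imread("pics/w_cr.png")
# orientation used: try both half turns, the easel's left end (+y) is up in the picture
for s in(np.eye(3),np.diag([-1.,-1,1])):
    T=C@D@s; k2=dict(k,position=p+T@off,orientation=Q(T@Rc))
    uv=proj([P+C@[0,.095,.039]],k2,True)[0]; print(uv)
    if 0<uv[1]<150: K=k2
def draw(im,k,est,col,fish):
    P=np.array([est[0],est[1],.1]);C=CR(est[2])
    for hx,hy,z in((.029,.073,0),(.032,.076,.035),(.0775,.125,0)):
        t=np.array([(a*hx,b*hy,z) for a,b in((-1,-1),(1,-1),(1,1),(-1,1))])
        uv=((proj(t@C.T+P,k,fish)-o)*sc*16).astype(np.int32); cv2.polylines(im,[uv],True,col,1,cv2.LINE_AA,4)
o=np.array([180,70]); sc=4; big=cv2.resize(im[70:220,180:380],None,fx=4,fy=4,interpolation=cv2.INTER_CUBIC)
draw(big,K,(.5708,.0477,.2566),(0,255,0),True); draw(big,K,(.5669,.0463,.2413),(255,255,0),True)
cv2.imwrite("pics/ov.png",big)
E
```

```text
False 0.05146127742959549 [ 0.46080119 -0.3466767   0.02754568]
0.05178533948666759 9.2333
[281.78465643 113.97406941]
[281.86089697 257.02515292]
```

View pics/ov.png

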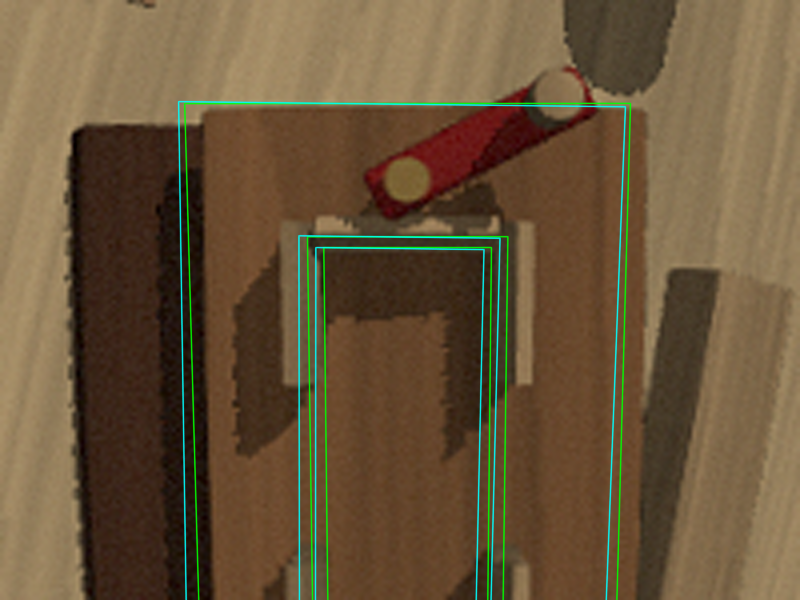

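Backer gripped at 51.5 mm. The overlay shows the wrist estimate a few mm off: lips at about 317 to 517, drawn at 307 to 507. I'll check it against the fixed cameras.

```bash
cat > ov.py <<'E'
from h import *
def draw(im,k,est,col,o,sc):
    P=np.array([est[0],est[1],.1]);C=CR(est[2])
    for hx,hy,z in((.032,.076,.035),(.0775,.125,0)):
        t=np.array([(a*hx,b*hy,z) for a,b in((-1,-1),(1,-1),(1,1),(-1,1))])
        uv=((proj(t@C.T+P,k,False)-o)*sc*16).astype(np.int32); cv2.polylines(im,[uv],True,col,1,cv2.LINE_AA,4)
E
python3 - <<'E'
from ov import *
out=[]
for c,o in(("scene",(225,180)),("side",(205,150))):
    im=cv2.imread(f"pics/{c}0.png")[o[1]:o[1]+110,o[0]:o[0]+140]; im=cv2.resize(im,None,fx=2.85*1,fy=2.85,interpolation=cv2.INTER_CUBIC) if 0 else cv2.resize(im,(700,550),interpolation=cv2.INTER_CUBIC)
    draw(im,vision.get_calibration(c),(.5708,.0477,.2566),(0,255,0),np.array(o)-0.,5); out.append(im)
cv2.imwrite("pics/ovs.png",cv2.resize(np.hstack(out),(800,314),interpolation=cv2.INTER_AREA))
cv2.imwrite("pics/ov_scene.png",out[0]);cv2.imwrite("pics/ov_side.png",out[1])
E
```

```text
(no output)
```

View pics/ov_side.png

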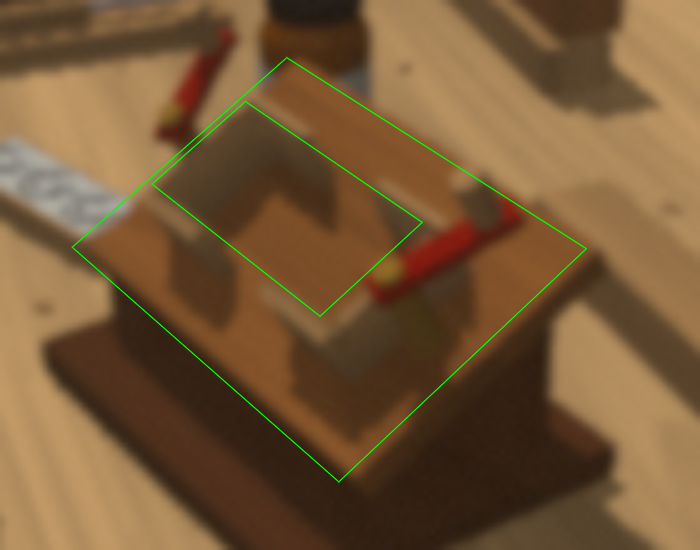

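View pics/ov_scene.png

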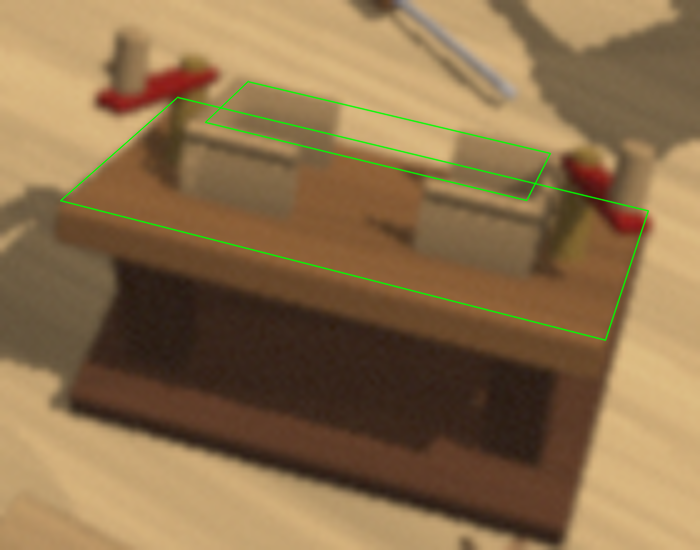

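All three views say the cradle sits about 3 to 4 mm further out in +x than the estimate. I'll refine it by matching the board outline to the image edges.

```bash
cat > ef.py <<'E'
from h import *
from scipy.ndimage import map_coordinates
from scipy.optimize import differential_evolution as DE
def edge_fit(cams,edges=None):
    I={}
    for c in cams:
        g=cv2.GaussianBlur(cv2.imread(f"pics/{c}0.png").astype(np.float32),(0,0),1.0)
        I[c]=(cv2.Sobel(g,cv2.CV_32F,1,0),cv2.Sobel(g,cv2.CV_32F,0,1),vision.get_calibration(c))
    t=np.linspace(-.95,.95,60)[:,None]
    E=dict(lo=(np.array([-.0775,0,0]),np.array([0,.125,0])),hi=(np.array([.0775,0,0]),np.array([0,.125,0])),
           L=(np.array([0,.125,0]),np.array([.0775,0,0])),Rr=(np.array([0,-.125,0]),np.array([.0775,0,0])))
    def cost(p):
        P=np.array([p[0],p[1],.1]);C=CR(p[2]);s=0
        for c,(gx,gy,k) in I.items():
            for n,(a,b) in E.items():
                uv=proj((a+t*b)@C.T+P,k,False); d=np.gradient(uv,axis=0); d/=np.linalg.norm(d,axis=1)[:,None]
                G=sum(map_coordinates(gx[:,:,i],uv.T[::-1],order=1)*-d[:,1]+map_coordinates(gy[:,:,i],uv.T[::-1],order=1)*d[:,0] for i in range(3))
                s+=np.abs(np.clip(G,-150,150)).mean()
        return -s
    s=DE(cost,[(.558,.585),(.035,.058),(.21,.30)],seed=1,maxiter=60,tol=1e-8); return s.x,s.fun,cost([.5708,.0477,.2566])
E
python3 - <<'E'
from ef import *
np.set_printoptions(precision=4,suppress=True)
for c in(["scene"],["side"],["scene","side"]): print(c,edge_fit(c))
E
```

```text
['scene'] (array([0.5769, 0.0494, 0.2589]), np.float64(-559.1360702024782), np.float64(-458.58547402509095))
['side'] (array([0.5796, 0.0526, 0.2622]), np.float64(-564.6032607681826), np.float64(-503.09679875648834))
['scene', 'side'] (array([0.5769, 0.0498, 0.2587]), np.float64(-1112.0514291816246), np.float64(-961.6822727815793))
```

The board outline gives +6 mm, but in the wrist view the walls' outer edges (281 to 533) centre on the mark estimate. So the pocket may not be centred on the board, and I'll fit the pocket walls themselves.

```bash
cat > wf.py <<'E'
from h import *
from scipy.ndimage import map_coordinates
from scipy.optimize import differential_evolution as DE
S=[]
for a in(-1,1):
    for b in(-1,1):
        for z in(0,.035): S.append(((a*.039,b*.03,z),(a*.039,b*.083,z)))
        S.append(((a*.039,b*.03,0),(a*.039,b*.03,.035))); S.append(((a*.039,b*.083,0),(a*.039,b*.083,.035)))
        S.append(((a*.032,b*.03,.035),(a*.039,b*.03,.035)))
        S.append(((a*.032,b*.03,.035),(a*.032,b*.076,.035)))
for b in(-1,1):
    for z in(0,.035): S.append(((-.039,b*.083,z),(.039,b*.083,z)))
    S.append(((-.032,b*.076,.035),(.032,b*.076,.035)))
S=np.array(S)
def wall_fit(views):
    I=[]
    for im,k,f in views:
        g=cv2.GaussianBlur(im.astype(np.float32),(0,0),.8); I.append((cv2.Sobel(g,cv2.CV_32F,1,0),cv2.Sobel(g,cv2.CV_32F,0,1),k,f))
    t=np.linspace(.02,.98,16)[:,None]; A=S[:,None,0]+(S[:,None,1]-S[:,None,0])*t
    def cost(p):
        P=np.array([p[0],p[1],.1]);C=CR(p[2]);s=0
        for gx,gy,k,f in I:
            uv=proj((A.reshape(-1,3))@C.T+P,k,f); d=np.gradient(uv.reshape(len(S),16,2),axis=1); n=np.linalg.norm(d,axis=2,keepdims=True); d=(d/(n+1e-9)).reshape(-1,2)
            G=sum(map_coordinates(gx[:,:,i],uv.T[::-1],order=1)*-d[:,1]+map_coordinates(gy[:,:,i],uv.T[::-1],order=1)*d[:,0] for i in range(3))
            s+=(np.clip(np.abs(G),0,300)*n.ravel()).sum()/n.sum()
        return -s
    s=DE(cost,[(.56,.585),(.035,.058),(.22,.29)],seed=1,maxiter=60,tol=1e-8); return s.x,s.fun,cost([.5708,.0477,.2566]),cost([.5769,.0498,.2587])
E
python3 - <<'E'
from wf import *
np.set_printoptions(precision=4,suppress=True)
V={c:(cv2.imread(f"pics/{c}0.png"),vision.get_calibration(c),False) for c in("scene","side")}
# fresh settled wrist look is worth it: carry the board over, look from a stand-off pose where it hides little
P=np.array([.5708,.0477,.1]); C=CR(.2566); p=P+C@[-.0,-.0,.30]
q=orient(p,C@D); r.move_to(p,q); r.hold(.4); k=look("w_cr2")
V["wrist"]=(cv2.imread("pics/w_cr2.png"),k,True)
k1=dict(k); V["scene+side"]=None
for n in("scene","side","wrist"): print(n,wall_fit([V[n]]))
print("all",wall_fit([V[n] for n in("scene","side","wrist")]))
im=V["wrist"][0]; o=np.array([210,80]); big=cv2.resize(im[80:230,210:410],None,fx=4,fy=4,interpolation=cv2.INTER_CUBIC)
for est,col in(((.5708,.0477,.2566),(0,255,0)),((.5769,.0498,.2587),(255,255,0))):
    for s in S:
        uv=((proj(s@CR(est[2]).T+[est[0],est[1],.1],k,True)-o)*4).astype(int); cv2.line(big,tuple(map(int,uv[0])),tuple(map(int,uv[1])),col,1,cv2.LINE_AA)
cv2.imwrite("pics/ov2.png",big); print(telemetry.current_t(),telemetry.current_joints(),telemetry.current_ee_pos()-p)
E
```

```text
scene (array([0.5715, 0.0474, 0.2562]), np.float64(-182.42211985318542), np.float64(-180.08866524189054), np.float64(-136.8335917684749))
side (array([0.5751, 0.0465, 0.2669]), np.float64(-117.10153732573383), np.float64(-99.38006046209526), np.float64(-107.57528168814407))
wrist (array([0.5706, 0.0484, 0.2573]), np.float64(-60.201940457767286), np.float64(-57.12329421824461), np.float64(-58.168037645854625))
all (array([0.5716, 0.0481, 0.2562]), np.float64(-341.64690279638756), np.float64(-336.5920199222304), np.float64(-302.57691110247356))
11.0917 [-0.3768 -0.2562  1.8227  0.3041  1.1871 -0.6919] [ 0.0002 -0.0002 -0.0001]
```

View pics/ov2.png

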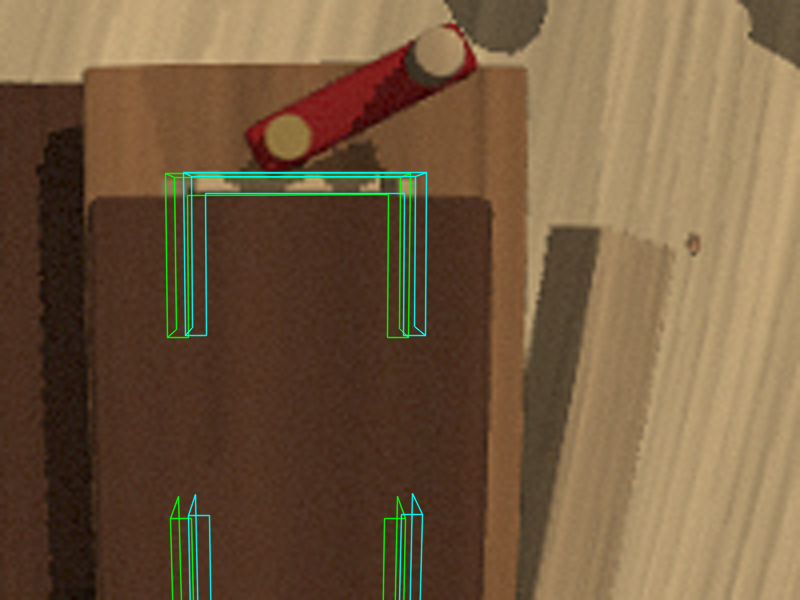

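The wall fit (0.5715, 0.048, yaw 0.2565) agrees with the marks, and the easel board is simply off-centre to the pocket. Inserting the backer.

```bash
cat >> h.py <<'E'
EST=(.5714,.0480,.2563); CP=np.array([EST[0],EST[1],.1]); CC=CR(EST[2])
def cp(x,y,z): return CP+CC@np.array([x,y,z])
def cz(): return CC.T@(np.array(telemetry.current_ee_pos())-CP)
E
python3 - <<'E'
from h import *
np.set_printoptions(precision=4,suppress=True)
q=orient(cp(0,0,.1),CC@D)
r.move_to(cp(0,0,.11),q); r.move_l(cp(0,0,.068),vel=.15); r.hold(.1)
g=r.move_l(cp(0,0,.0285),vel=.04,guard=10); print(g,cz(),telemetry.current_wrist_force(),telemetry.current_opening(),telemetry.current_t())
E
```

```text
False [ 0.0002 -0.0001  0.0286] [-0.0144  0.4348 -0.9899] 0.051443799827879236 13.55
```

```bash
python3 - <<'E'
from h import *
np.set_printoptions(precision=4,suppress=True)
g=r.move_l(cp(0,0,.0275),vel=.02,guard=8); print(g,cz()); gripper_to(.075); r.hold(.2)
r.move_l(cp(0,0,.16),vel=.2); r.move_l(cp(0,0,.30),vel=.3); r.hold(.2); k=look("w_b2")
m=[d["pixels"] for d in models.regions_of("backer","wrist")]
for d in models.mark_of("backer","wrist"): print(d["score"],CC.T@(np.array(d["at"])-CP))
im=cv2.imread("pics/w_b2.png"); o=np.array([210,80]); big=cv2.resize(im[80:280,180:380],None,fx=3,fy=3,interpolation=cv2.INTER_CUBIC)
B=np.array([(a*.026,b*.07,.016) for a,b in((-1,-1),(1,-1),(1,1),(-1,1))]); uv=((proj(B@CC.T+CP,k,True)-[180,80])*3).astype(np.int32); cv2.polylines(big,[uv],True,(0,255,0),1)
cv2.imwrite("pics/b2.png",big); print(telemetry.current_t())
E
```

```text
False [ 0.0004 -0.0001  0.028 ]
0.72 [ 0.1102 -0.2877 -0.1696]
0.62 [-0.0011  0.0016  0.0012]
16.3417
```

View pics/b2.png

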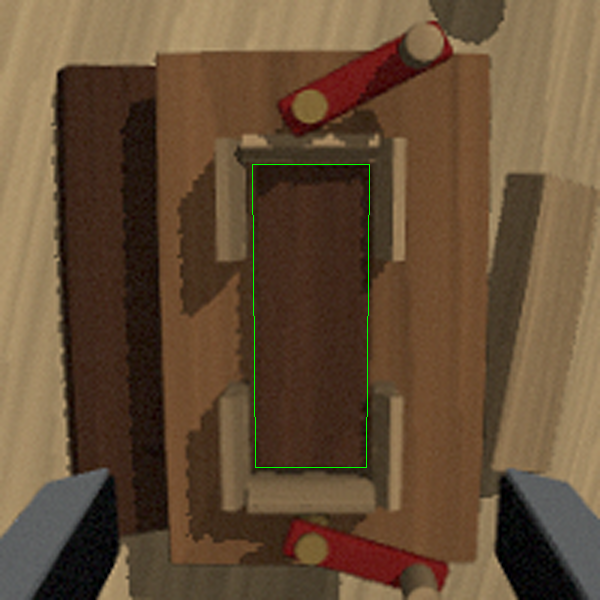

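The backer lies flat in the pocket, matching the drawn outline (252–370 × 164–467). Next the panel.

```bash
python3 - <<'E'
from h import *
np.set_printoptions(precision=4,suppress=True)
x,y,yw=.4882,.3100,.41
q=orient([x,y,.2],down(yw)); r.move_to([x,y,.2],q); r.hold(.25); k=look("w_p2")
m=mask_near("panel","wrist",(x,y),k,True)
if m is not None:
    p,iou=fit([(m,k,True)],.02,(x,y)); print(p,iou)
    if iou>.94: x,y,yw=(p[0]+x)/2,(p[1]+y)/2,p[2]
q=orient([x,y,.2],down(yw)); r.move_to([x,y,.09],q)
g=r.move_l([x,y,.0275],vel=.1,guard=15); gripper_to(.03,f_grip=30); print(g,telemetry.current_opening())
r.move_l([x,y,.22],vel=.25)
q=orient(cp(0,0,.2),CC@D); r.move_to(cp(0,0,.17),q); r.move_l(cp(0,0,.085),vel=.15); r.hold(.15)
g=r.move_l(cp(0,0,.0443),vel=.04,guard=10); print(g,cz(),telemetry.current_wrist_force(),telemetry.current_opening(),telemetry.current_t())
E
```

```text
[0.489  0.3114 0.4204] 0.9603137978772497
False 0.05149310086164208
True [-0.0004  0.0001  0.0444] [-1.0754  0.5321  3.3995] 0.051880675180695945 23.6333
```

Contact came at 0.0444 against an expected 0.0435, so the panel is down on the backer. I'll release it, back off, check it, and measure the knobs.

```bash
python3 - <<'E'
from h import *
np.set_printoptions(precision=4,suppress=True)
gripper_to(.075); r.hold(.2); r.move_l(cp(0,0,.16),vel=.2); r.move_l(cp(0,0,.30),vel=.3); r.hold(.2); k=look("w_p3")
for d in models.mark_of("panel","wrist"): print(d["score"],CC.T@(np.array(d["at"])-CP))
K=dict(left=[[.554,.162,.172],[.551,.162,.175]],right=[[.611,-.052,.177],[.613,-.057,.174]])
for s,sg in(("left",1),("right",-1)):
    L=K[s]+[d["at"] for d in models.mark_of(f"turn_{s}_knob","wrist")[:1]]
    for a in L:
        l=CC.T@(np.array(a)-CP); print(s,l,np.arctan2(l[0],-(sg*l[1]-.095)))
    for j45 in(np.pi/4,-np.pi/4):
        ok=[]
        for th in np.linspace(2.1,0,8):
            p=cp(.05*np.sin(th),sg*(.095-.05*np.cos(th)),.0765); B=CC@R.from_euler('z',j45).as_matrix()@D
            ok.append([inverse_kinematics(p,Q(B@f)) for f in(np.eye(3),np.diag([-1.,-1,1]))])
        print(s,j45,[[None if j is None else round(j[5],2) for j in o] for o in (ok[0],ok[4],ok[-1])])
im=cv2.imread("pics/w_p3.png"); big=cv2.resize(im[80:280,180:380],None,fx=3,fy=3,interpolation=cv2.INTER_CUBIC)
B=np.array([(a*.026,b*.07,.036) for a,b in((-1,-1),(1,-1),(1,1),(-1,1))]); uv=((proj(B@CC.T+CP,k,True)-[180,80])*3).astype(np.int32); cv2.polylines(big,[uv],True,(0,255,0),1)
for sg,th in((1,2.02),(-1,1.93)):
    u=(proj([cp(.05*np.sin(th),sg*(.095-.05*np.cos(th)),.076)],k,True)[0]-[180,80])*3; cv2.circle(big,tuple(map(int,u)),4,(255,255,0),1)
cv2.imwrite("pics/p3.png",big); print(telemetry.current_t())
E
```

```text
0.86 [-0.0031 -0.0003  0.0142]
left [0.0445 0.1147 0.0579] 1.9876743814402005
left [0.0433 0.1154 0.0619] 2.011954210570594
left [0.0401 0.1191 0.061 ] 2.1122621415099774
left 0.7853981633974483 [[np.float64(-0.98), np.float64(2.16)], [np.float64(-1.2), np.float64(1.94)], [np.float64(-1.34), np.float64(1.8)]]
left -0.7853981633974483 [[np.float64(0.59), np.float64(-2.55)], [np.float64(0.37), None], [np.float64(0.23), None]]
right [ 0.0476 -0.1068  0.0619] 1.8133004569963669
right [ 0.0468 -0.1121  0.0589] 1.9216195300820413
right [ 0.0464 -0.1115  0.0645] 1.9135996966594426
right 0.7853981633974483 [[np.float64(-1.72), np.float64(1.42)], [np.float64(-1.6), np.float64(1.54)], [np.float64(-1.65), np.float64(1.49)]]
right -0.7853981633974483 [[np.float64(-0.15), None], [np.float64(-0.03), None], [np.float64(-0.08), None]]
26.15
```

View pics/p3.png

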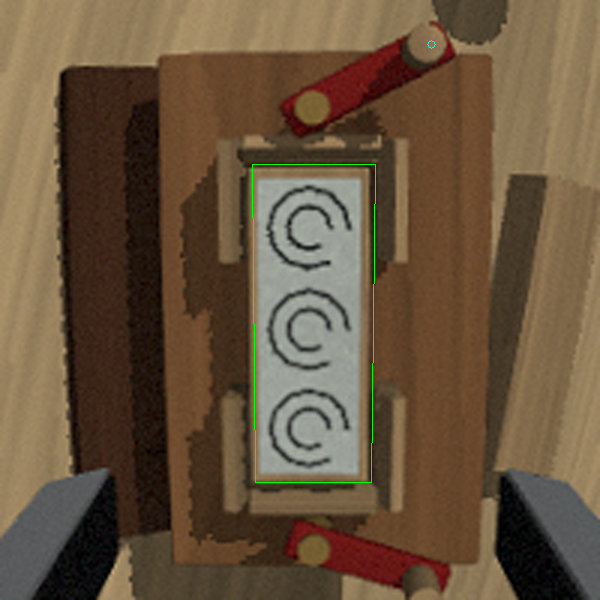

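The panel sits in the pocket pattern up (about 248–370 × 168–482), resting roughly 2 mm downslope, within tolerance. The left knob is at (427,44), θ≈2.03; the right is at θ≈1.92. Turning both.

```bash
python3 - <<'E'
from h import *
np.set_printoptions(precision=3,suppress=True)
def kp(th,sg,z=.0765): return cp(.05*np.sin(th),sg*(.095-.05*np.cos(th)),z)
for sg,th0 in((1,2.03),(-1,1.92)):
    q=orient(kp(th0,sg),CC@R.from_euler('z',sg*np.pi/4).as_matrix()@D)
    r.move_to(kp(th0,sg,.17),q); gripper_to(.05); r.move_l(kp(th0,sg,.11),vel=.2)
    g=r.move_l(kp(th0,sg),vel=.08,guard=12); gripper_to(0.005,f_grip=15); print("grip",g,telemetry.current_opening(),cz())
    if g or telemetry.current_opening()<.012: print("STOP"); break
    for th in np.r_[np.arange(th0-.2,.05,-.2),-.02]:
        if r.move_l(kp(th,sg),vel=.08,guard=25): print("guard at",th,telemetry.current_wrist_force()); break
    print("end",cz(),telemetry.current_opening(),telemetry.current_wrist_force(),telemetry.current_t())
    gripper_to(.05); r.move_l(kp(min(th,th),sg,.17),vel=.15)
p=cp(0,0,.30); r.move_to(p,orient(p,CC@D)); r.hold(.2); k=look("w_end")
for t in("panel","backer"):
    for d in models.mark_of(t,"wrist")[:2]: print(t,round(d["score"],2),CC.T@(np.array(d["at"])-CP))
for s,sg in(("left",1),("right",-1)):
    for d in models.mark_of(f"turn_{s}_knob","wrist")[:1]:
        l=CC.T@(np.array(d["at"])-CP); print(s,l,np.arctan2(l[0],-(sg*l[1]-.095)))
im=cv2.imread("pics/w_end.png"); cv2.imwrite("pics/end.png",cv2.resize(im[80:280,180:380],None,fx=3,fy=3,interpolation=cv2.INTER_CUBIC)); print(telemetry.current_t())
E
```

```text
grip False 0.015450393496516949 [0.044 0.117 0.077]
end [0.01  0.034 0.078] 0.00535528920646239 [ 14.577 -24.949  -1.46 ] 31.925
grip False 0.015454631205310768 [ 0.047 -0.112  0.077]
end [-0.    -0.045  0.077] 0.015610115183808995 [-2.01  -0.957  8.32 ] 39.2417
panel 0.87 [-0.003 -0.001  0.014]
backer 0.6 [ 0.11  -0.29  -0.173]
backer 0.56 [-0.353 -0.227  0.074]
left [-0.003  0.044  0.063] -0.0488797433695958
41.85
```

View pics/end.png

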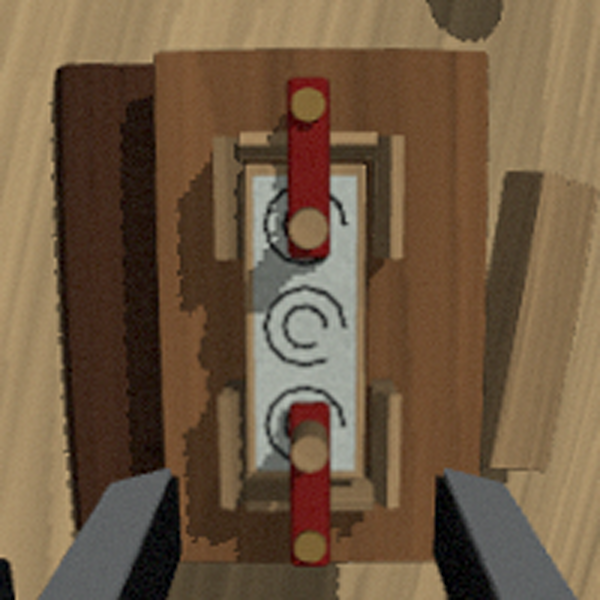

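Both red bars lie straight along the pocket over the panel's ends: left x≈308 from pivot (308,104) to peg (308,228), right x≈310. The panel is square and pattern up, and the gripper is clear. Handing in.

```bash
python3 -c "
from plant import r
r.hold(.3); r.sign_off()"
```

```text
the job is handed in; nothing more can be done
```

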